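Load and start the lab shaker

ROBOT

A 6-joint arm with a two-finger parallel gripper is mounted at the origin on the work surface. World frame = base frame: x ahead of the robot, y to its left, z up, the work surface at z = 0. Lengths are in m, angles in degrees, forces in N, time in s.
With the tool pointing down it reaches from about 0.3 to 0.75 m from the base axis. Payload 8.5 kg.
Tool frame: the origin (TCP) lies midway between the tips of the shut fingers; the grasp point (between the pads) lies 19 mm behind it; z points along the fingers, y is the line along which they close (so a half turn about z gives the same grasp; the last joint's range is limited). The gripper opens to 85 mm and grips with 20 to 120 N. Pads are 22 mm wide; open, the fingers measure 114 mm over their backs; the gripper's body (76 mm by 85 mm) begins 54 mm behind the grasp point. The pads swing forward as they close: fully open they stand 13 mm farther back than shut.
Start: joints at [-75.877, 21.807, 74.336, -0, 83.858, -12.336], TCP at [0.245, -0.492, 0.201] pointing down, gripper open.
Joint ranges: [-178.18, 178.18], [-50.72, 133.34], [12.68, 142.11], [-81.47, 261.47], [9.98, 163.14], [-165.26, 165.26]. Speed limits (degrees/s): [136.94, 136.94, 180, 180, 180, 180].

INTERFACE

Orientations are given as a 3x3 rotation matrix whose columns are the frame's x, y, z axes.
In Python, from rig import observe, optics, order, spotter gives the robot as it stands.
- The arm moves only by the tool move_arm, never from a script. Its argument "series" is text: rows parted by semicolons, each of 5 numbers parted by spaces: the shift along the tool's x, y, z in cm, then the turn about the tool's z in degrees, then the opening, from -1 (shut) to 1 (fully open). A call has 1 to 8 rows; each row is the pose to reach, as a shift and turn from the pose commanded when the call began, along the tool's axes at that moment; what a row does not reach only later rows make up. A row lasts 1/8 s, in which the tool goes at most 62.5 mm and 10.7 degrees, less where a joint would pass 70% of its speed; a pose out of reach is approached as far as the arm can. A call with a gripper value outside its range is refused whole. The fingers move at their own pace and stop on an object; "force" is the grip in N (left out, the last holds). Time passes only in rows, so rows that repeat a pose let the fingers close. It gives the time, the measured TCP pose, the force, the opening and the grip force at its end, in the units of the state.
- observe(): the state, without advancing time (a new reading comes with each control period).
- optics.get_image(name): name is "side" or "top"; returns a dict with "pixels" (400x640x3 uint8, blue, green, red), "camera_matrix" (3x3 intrinsics, pixels), "dist" ([k1, k2, p1, p2, k3] as OpenCV has them; the pictures are not rectified), "rvec" (rotation vector, rad) and "tvec" (3), from world to camera coordinates, as OpenCV has them. Camera axes: x right, y down, z forward; pixel columns grow to the right and rows downward; lengths in m; the calibration is good to about 2 mm. A picture is of the moment at which its call begins. There is no depth.
- order.close_job(): hands the job in; it is judged then, once.
Trained networks look in the newest picture that a camera, given by its name, has taken for a name from the list of things; names that differ only in an ending like _2 or _b are one class to them, and where a whole thing is asked for, a point or a joint stands for the part that bears it (a point fixed in the world has none). Each returns a list of dicts, best first, with "score" (0 to 1); they miss things now and then, are a little off and sometimes report something else, mostly with a low value. They report only what shows in the picture. A call takes as long as a camera call.
- spotter.find_in(thing, camera): "point" ([x, y, z] in m, in world coordinates, good to about 4 mm: the middle of the surface that is visible of it).
- spotter.cut_out(thing, camera): "pixels" (400x640 bool, what is visible of it).
- spotter.mark_of(thing, camera): "point" ([x, y, z] in m, in world coordinates, good to about 4 mm: a listed point, or the origin of a listed thing).
The state is a dict: "time_s": time; "q": joint angles; "qvel": joint speeds; "joint_efforts": joint torques, N m; "position": TCP position; "tool_rot": TCP orientation; "ft_force": force on the tool from outside, world axes, zero at the start; "wrist_torque": the same for the moment, N m; "grip_width": finger opening in m; "gripper_force": force on a finger pad.
Only numpy, scipy, OpenCV 4.12 (cv2) and the standard library are available. Lean on these libraries where they do the work, as an engineer would, in place of code of your own. Each camera call takes 0.05 s, during which the arm holds its last target. There are 200 camera calls.

TASK

Get the shaker running: clear the steel beaker off its base and stand it upright in the drip tray, then seat the carrier plate fully down over the two pegs by its bar. After that lift every jar out of the bin and stand it upright on the carrier's floor, inside the rim, and last of all, with all the jars aboard, throw the start lever fully over to on. Leave the other things on the bench where they are.

Things in the scene. Friction and masses are not known exactly. Their poses are not given: they have to be found in the camera images.
- shaker: Heavy fixed white machine: a block 180 x 180 x 50 mm, and on its robot side (-x) a ledge 30 mm high from x = -90 to -180 mm, 110 mm wide. Origin: centre of the block's underside. Two steel pegs on the block's top at x = 0, y = +-65 mm: 14 mm thick for 13 mm, then tapering to 6 mm at the tip, 24 mm above the top.
- shaker_seat (a point): Centre of the flat top of the shaker's block, midway between the feet of the two pegs, 50 mm above the table; axes as the shaker's. The seated carrier has its origin here.
- carrier: Loose black plate 180 x 180 x 12 mm, 0.5 kg; rim 4 mm thick, top 26 mm above the underside; two 18 mm through holes for the pegs at x = 0, y = +-65 mm (fits either way round). Lifting bar over the middle: 16 mm thick (x), 80 long (y), 30 to 50 mm above the underside. Origin: centre of the underside. Jar floor: 12 mm above it, to 86 mm from centre in x and y, bar in the middle.
- start_tip (a point): Centre of the black ball (26 mm across) at the end of the shaker's start lever, a 60 mm steel arm on a 25 mm high grey block on the ledge. The lever's pivot lies in the shaker's frame at x = -140, y = 0, z = 52 mm; the ball swings about it in the shaker's y-z plane.
- start (a joint): Angle of the start lever, rad: 0 = off (ball leaning to the shaker's -y, 29 mm off the pivot), 1.0 = end stop, on (ball leaning 29 mm to the shaker's +y). It starts near 0, stays where it is left and moves lightly (about 1 to 2 N at the ball).
- bin: A fixed shallow grey bin, 200 x 200 x 40 mm, walls and floor 5 mm thick, in which the jars stand. Origin: centre of its underside. Its place may be swapped with the carrier's, left or right of the shaker.
- tray: A fixed dark steel drip tray, 130 x 130 mm, with a 12 mm high rim, walls and floor 4 mm thick. Origin: centre of its underside.
- beaker: A loose open steel beaker, 60 mm across, 90 mm high, wall 3 mm, left standing on the shaker between the pegs. Origin: centre of its underside; z is up along its axis.
- jar0: A closed jar of amber glass with a white screw lid, 48 mm across (body and lid), 80 mm high, about 0.16 kg, standing in the bin. Origin: centre of its underside; z is its axis. Three to five of the five jars are present (None if absent).
- jar1: A closed jar of amber glass with a white screw lid, 48 mm across (body and lid), 80 mm high, about 0.16 kg, standing in the bin. Origin: centre of its underside; z is its axis. Three to five of the five jars are present (None if absent).
- jar2: A closed jar of amber glass with a white screw lid, 48 mm across (body and lid), 80 mm high, about 0.16 kg, standing in the bin. Origin: centre of its underside; z is its axis. Three to five of the five jars are present (None if absent).
- jar3: A closed jar of amber glass with a white screw lid, 48 mm across (body and lid), 80 mm high, about 0.16 kg, standing in the bin. Origin: centre of its underside; z is its axis. Three to five of the five jars are present (None if absent).
- jar4: A closed jar of amber glass with a white screw lid, 48 mm across (body and lid), 80 mm high, about 0.16 kg, standing in the bin. Origin: centre of its underside; z is its axis. Three to five of the five jars are present (None if absent).
- mouse: Bystander: a white computer mouse, about 75 x 62 x 34 mm, not part of the job. Origin: centre of its underside.
- slidebox: Bystander: a clear slide box, 75 x 100 x 28 mm, not part of the job. Origin: centre of its underside.
- tin: Bystander: a flat round aluminium tin, 60 mm across, 30 mm high, not part of the job. Origin: centre of its underside.
- washbottle: Bystander: a white plastic bottle, 64 mm across, 160 mm high, at the back, not part of the job. Origin: centre of its underside.
- dishes: Bystander: a stack of clear dishes, 90 mm across, 46 mm high, at the back, not part of the job. Origin: centre of its underside.

How it is judged:
By the outcome, as a careful person would: the job done as asked, in the order asked, and still so for the second after the job is handed in, with the robot touching nothing.
Of jar0, jar1, jar2, jar3, jar4 only 3 to 5 are there at a start; the rules pass over those that are not, and their reading is None.
At some moment in a run one of jar0, jar1, jar2, jar3, jar4, beaker, carrier may be knocked a few centimetres aside while the robot is not near it.
It also fails if it takes over 200 s, if anything falls off the work surface, if the arm or the gripper's body presses on something with over 40 N, if the wrist force passes 120 N, or if a joint passes its speed limit or range.

## Working session

There is one attempt and no reset: what is moved stays moved. The work goes in short steps, Python scripts to look and compute and a tool call to move; the robot and the scene stay as the last step left them, time stands still between calls to the robot, and variables do not carry over. Pictures are saved under pics/ and viewed, at most 14 in all, crops included, and the job is handed in when it is done.

Besides the shell and the picture viewer there is one more tool, called as name(argument=value, ...), one argument or row to a line, values as JSON. move_arm: Moves the arm, as the interface text tells. Its arguments: {"type":"object","properties":{"series":{"type":"string"},"force":{"type":"number"}},"required":["series"]}

```bash
mkdir -p pics; ls
cat > h.py <<'E'
import numpy as np, cv2
from rig import observe, optics, order, spotter
def cam(n):
    d=optics.get_image(n); d['n']=n; return d
def ray(d,uv):
    K=np.array(d['camera_matrix'],float);D=np.array(d['dist'],float)
    R=cv2.Rodrigues(np.array(d['rvec'],float))[0];t=np.array(d['tvec'],float).ravel()
    p=cv2.undistortPoints(np.array(uv,float).reshape(-1,1,2),K,D).reshape(-1,2)
    v=np.c_[p,np.ones(len(p))]@R
    return -R.T@t, v/np.linalg.norm(v,axis=1)[:,None]
def atz(d,uv,z):
    c,v=ray(d,uv); return c+v*((z-c[2])/v[:,2])[:,None]
def tri(d1,u1,d2,u2):
    c1,v1=ray(d1,u1);c2,v2=ray(d2,u2);v1=v1[0];v2=v2[0]
    s=np.linalg.lstsq(np.c_[v1,-v2],c2-c1,rcond=None)[0]
    a=c1+s[0]*v1;b=c2+s[1]*v2
    return (a+b)/2,np.linalg.norm(a-b)
def proj(d,P):
    return cv2.projectPoints(np.array(P,float).reshape(-1,1,3),np.array(d['rvec'],float),np.array(d['tvec'],float),np.array(d['camera_matrix'],float),np.array(d['dist'],float))[0].reshape(-1,2)
def tool(P):
    "world points -> shift in tool axes, cm"
    s=observe();R=np.array(s['tool_rot']);return (np.array(P)-s['position'])@R*100
E
python3 - <<'E'
from h import *
np.set_printoptions(precision=4,suppress=True)
for c in('top','side'):
    d=cam(c);cv2.imwrite(f'pics/{c}0.png',d['pixels'])
    print(c,ray(d,[[320,200]]))
    for t in ['shaker','shaker_seat','carrier','start_tip','bin','tray','beaker','jar0']:
        for f in ('mark_of','find_in'):
            if f=='find_in' and t not in('beaker','jar0'):continue
            print(t,f,[(np.round(r['point'],3).tolist(),round(r['score'],2)) for r in getattr(spotter,f)(t,c)][:7])
s=observe();print(s['time_s'],np.array(s['tool_rot']),s['position'],s['grip_width'])
E
```

```text
pics
top (array([ 0.4235, -0.015 ,  1.1979]), array([[ 0.1203, -0.0373, -0.992 ]]))
shaker mark_of [([0.606, 0.03, -0.002], 0.68)]
shaker_seat mark_of [([0.61, 0.028, 0.049], 0.93)]
carrier mark_of [([0.467, 0.325, -0.0], 0.93)]
start_tip mark_of [([0.467, 0.007, 0.108], 0.6), ([0.764, -0.197, -0.003], 0.59), ([0.688, 0.313, -0.002], 0.5)]
bin mark_of [([0.548, -0.234, 0.003], 0.8)]
tray mark_of [([0.334, -0.315, 0.0], 0.62), ([0.39, 0.118, 0.004], 0.3), ([0.689, 0.314, -0.001], 0.16)]
beaker mark_of []
beaker find_in [([0.613, 0.028, 0.076], 0.93), ([0.688, 0.311, 0.028], 0.64)]
jar0 mark_of [([0.491, -0.295, 0.004], 0.69), ([0.56, -0.252, 0.006], 0.68), ([0.607, -0.186, 0.006], 0.57)]
jar0 find_in [([0.554, -0.244, 0.09], 0.9), ([0.484, -0.287, 0.084], 0.72), ([0.605, -0.181, 0.083], 0.62)]
side (array([0.3992, 0.8147, 1.0611]), array([[ 0.1259, -0.6555, -0.7446]]))
shaker mark_of [([0.611, 0.03, -0.0], 0.92), ([0.387, 0.12, 0.002], 0.29)]
shaker_seat mark_of [([0.606, 0.027, 0.051], 0.63)]
carrier mark_of [([0.466, 0.326, -0.004], 0.88)]
start_tip mark_of [([0.471, 0.012, 0.103], 0.51)]
bin mark_of [([0.552, -0.243, -0.001], 0.84)]
tray mark_of [([0.332, -0.315, -0.0], 0.84)]
beaker mark_of [([0.602, 0.023, 0.054], 0.94), ([0.387, 0.117, 0.001], 0.31)]
beaker find_in [([0.604, 0.043, 0.112], 0.78), ([0.466, 0.022, 0.105], 0.72)]
jar0 mark_of [([0.606, -0.186, 0.002], 0.77), ([0.492, -0.291, 0.009], 0.54), ([0.554, -0.25, 0.002], 0.52)]
jar0 find_in [([0.554, -0.231, 0.062], 0.83), ([0.605, -0.171, 0.068], 0.79), ([0.492, -0.273, 0.063], 0.54)]
1.1 [[ 0.8953  0.4455 -0.    ]
 [ 0.4455 -0.8953 -0.    ]
 [-0.     -0.     -1.    ]] [ 0.245  -0.4924  0.2013] 0.08497994187249909
```

View pics/top0.png

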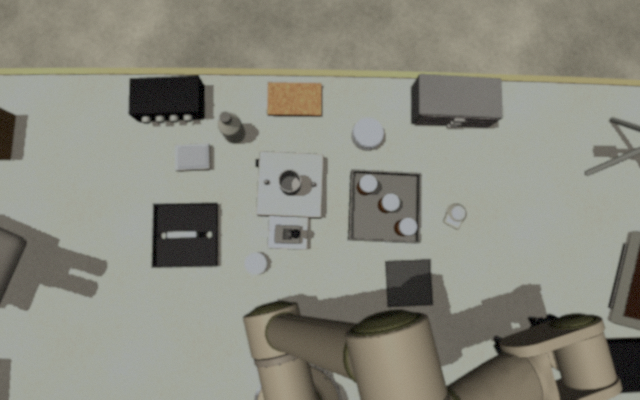

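View pics/side0.png

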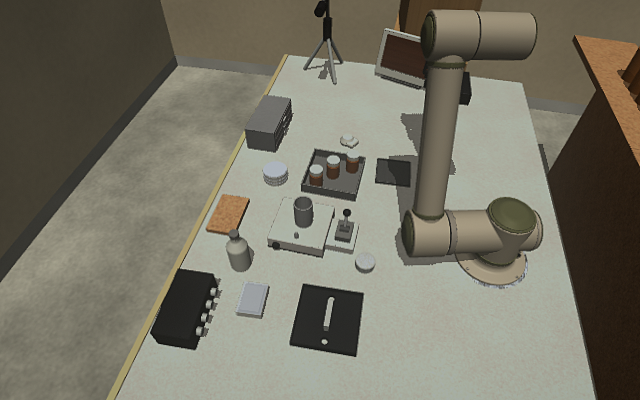

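The top view shows the beaker at (290,183) between the pegs (267,183) and (313,184), the carrier at (185,235) and the bin at (385,206). The bin holds three jars, at (369,184), (390,204) and (407,227). The tray is at (409,283) and the lever ball at about (295,234). The side view shows the same layout, and nothing is hidden. Next I'll fit silhouettes in both views.

```bash
cat >> h.py <<'E'
from scipy.optimize import minimize
def box(x0,x1,y0,y1,z0,z1): return np.array([[x,y,z] for x in(x0,x1) for y in(y0,y1) for z in(z0,z1)])
def cyl(r,h):
    a=np.linspace(0,2*np.pi,40);return np.array([[r*np.cos(t),r*np.sin(t),z] for t in a for z in(0,h)])
M={'carrier':box(-.09,.09,-.09,.09,0,.026),'tray':box(-.065,.065,-.065,.065,0,.012),'beaker':cyl(.03,.09),'jar0':cyl(.024,.08),
 'shaker':np.r_[box(-.09,.09,-.09,.09,0,.05),box(-.18,-.09,-.055,.055,0,.03)],'bin':box(-.1,.1,-.1,.1,0,.04)}
S=4
def hullmask(p):
    m=np.zeros((400*S,640*S),np.uint8);h=cv2.convexHull(((p+.5)*S*16).astype(np.float32).round().astype(np.int32).reshape(-1,1,2))
    cv2.fillConvexPoly(m,h,1,shift=4);return m
def big(mask):
    n,l,st,_=cv2.connectedComponentsWithStats(mask.astype(np.uint8));return l==1+np.argmax(st[1:,4])
def fit(name,obs,x0,usehull=True,freez=True,yaw=True):
    "obs: list of (cam dict, mask); returns x,y,z,yaw(deg),mean IoU"
    T=[]
    for d,m in obs:
        b=cv2.resize(big(m).astype(np.uint8),None,fx=S,fy=S,interpolation=cv2.INTER_NEAREST)
        if usehull:
            ys,xs=np.nonzero(b);b=np.zeros_like(b);cv2.fillConvexPoly(b,cv2.convexHull(np.c_[xs,ys].astype(np.int32)),1)
        T.append((d,b))
    def pts(v):
        a=np.radians(v[3]*100);c,s=np.cos(a),np.sin(a);return M[name]@np.array([[c,s,0],[-s,c,0],[0,0,1]])+v[:3]
    def cost(v):
        w=np.array([v[0],v[1],v[2] if freez else x0[2],v[3] if yaw else 0]);P=pts(w);e=0
        for d,b in T:
            m=hullmask(proj(d,P));e+=1-(m&b).sum()/(m|b).sum()
        return e/len(T)
    v0=np.array([*x0[:3],x0[3]/100]);sim=np.vstack([v0]+[v0+k for k in np.diag([.012,.012,.012,.05])])
    r=minimize(cost,v0,method='Nelder-Mead',options=dict(initial_simplex=sim,xatol=2e-4,fatol=1e-4,maxiter=160))
    v=r.x;return np.round([v[0],v[1],v[2],v[3]*100,1-r.fun],4)
E
python3 - <<'E'
from h import *
D={c:cam(c) for c in('top','side')}
for n,g in [('shaker',(.608,.03,0,0)),('carrier',(.467,.325,0,0)),('tray',(.333,-.315,0,0)),('bin',(.55,-.238,0,0)),('beaker',(.605,.025,.05,0))]:
    o=[]
    for c in D:
        r=spotter.cut_out(n,c)
        if r:o.append((D[c],np.array(r[0]['pixels'])))
        print(n,c,[(round(q['score'],2),int(np.sum(q['pixels']))) for q in r],end=' ')
    for k in o: print(fit(n,[k],g,freez=False,yaw=n!='beaker'),end=' ')
    print('BOTH',fit(n,o,g,yaw=n!='beaker'))
J={c:spotter.cut_out('jar0',c) for c in D}
for g in [(.491,-.293,.005,0),(.557,-.251,.005,0),(.606,-.186,.005,0)]:
    o=[]
    for c in D:
        p=proj(D[c],[[g[0],g[1],.05]])[0]
        best=[q for q in J[c] if np.array(q['pixels'])[int(p[1]),int(p[0])]]
        if best:o.append((D[c],np.array(best[0]['pixels'])))
    print('jar',len(o),fit('jar0',o,g,yaw=False) if o else None)
E
```

```text
shaker top [(0.62, 4869), (0.4, 78)] shaker side [(0.66, 3446), (0.37, 282)] [ 0.6091  0.0298  0.0102 -1.2474  0.9648] [ 0.6107  0.028   0.006  -0.6108  0.9635] BOTH [ 0.6094  0.0299  0.0031 -0.674   0.9641]
carrier top [] carrier side [] Traceback (most recent call last):
  File "<stdin>", line 10, in <module>
  File "h.py", line 51, in fit
    r=minimize(cost,v0,method='Nelder-Mead',options=dict(initial_simplex=sim,xatol=2e-4,fatol=1e-4,maxiter=160))
    res = _minimize_neldermead(fun, x0, args, callback, bounds=bounds,
                               **options)
    fsim[k] = func(sim[k])
              ~~~~^^^^^^^^
    fx = function(np.copy(x), *(wrapper_args + args))
  File "h.py", line 49, in cost
    return e/len(T)
           ~^~~~~~~
ZeroDivisionError: division by zero
```

```bash
cat >> h.py <<'E'
def cut(n,c,k=2):
    for _ in range(k):
        r=spotter.cut_out(n,c)
        if r and (n!='carrier' or r[0]['score']>.3): break
    return r
def near(rs,d,P):
    p=proj(d,[P])[0]
    for q in rs:
        m=np.array(q['pixels'])
        if m[int(p[1]),int(p[0])]: return m
def measure(items,cams=('top','side')):
    D={c:cam(c) for c in cams}
    for n,g,zm in items:
        o=[]
        for c in D:
            m=near(cut(n,c),D[c],[g[0],g[1],g[2]+zm])
            if m is not None:o.append((D[c],m))
        if not o: print(n,'none');continue
        y=n not in('beaker','jar0')
        print(n,len(o),*[fit(n,[k],g,freez=False,yaw=y) for k in o],'BOTH',fit(n,o,g,yaw=y) if len(o)>1 else None)
    return D
E
python3 - <<'E'
from h import *
measure([('carrier',(.467,.325,0,0),.02),('tray',(.333,-.315,0,0),.004),('bin',(.55,-.238,0,0),.004),('beaker',(.605,.025,.05,0),.06),('jar0',(.491,-.293,.005,0),.06),('jar0',(.557,-.251,.005,0),.06),('jar0',(.606,-.186,.005,0),.06)])
E
```

```text
carrier 2 [0.4649 0.3218 0.0099 1.9499 0.9709] [0.4663 0.323  0.0056 2.2719 0.9446] BOTH [0.4653 0.3213 0.0047 1.7969 0.9597]
tray 2 [ 0.3348 -0.3126  0.0065  1.8064  0.9714] [ 3.3710e-01 -3.1030e-01  6.0000e-04  3.0402e+00  9.6890e-01] BOTH [ 3.3580e-01 -3.1270e-01 -2.0000e-03  2.2861e+00  9.6050e-01]
bin none
beaker 1 [0.6042 0.0267 0.0474 2.7912 0.9487] BOTH None
jar0 1 [ 4.9170e-01 -2.9360e-01 -2.2000e-03  4.3158e+00  9.4970e-01] BOTH None
jar0 2 [ 5.5550e-01 -2.4730e-01 -9.0000e-04  3.5594e+00  9.0930e-01] [ 0.5567 -0.249   0.0069  1.7474  0.8942] BOTH [ 0.5555 -0.2475  0.0061  2.2292  0.8994]
jar0 2 [ 0.6075 -0.1867  0.0061  2.0915  0.9569] [ 6.1020e-01 -1.9200e-01  4.5000e-03  4.5452e+00  8.2520e-01] BOTH [ 0.6083 -0.1867  0.0045  3.8093  0.876 ]
```

```bash
cat >> h.py <<'E'
def go(P,yaw=None):
    s=observe();R=np.array(s['tool_rot']);psi=np.degrees(np.arctan2(R[1,0],R[0,0]))
    a=0 if yaw is None else (psi-yaw+180)%360-180
    P=np.array(P,float);d=tool(P);print('shift cm',d.round(2),'turn',round(a,1),'| pos',np.round(s['position'],4),'yaw',round(psi,2),'t',round(s['time_s'],2),'rows',int(np.ceil(max(np.linalg.norm(d)/6.25,abs(a)/10.7))))
E
python3 -c "
from h import *
go([.604,.027,.22]);go([.604,.027,.085])"
```

```text
shift cm [ 55.28 -30.51  -1.87] turn 0 | pos [ 0.245  -0.4924  0.2013] yaw 26.46 t 2.25 rows 11
shift cm [ 55.28 -30.51  11.63] turn 0 | pos [ 0.245  -0.4924  0.2013] yaw 26.46 t 2.25 rows 11
```

move_arm(
  series="55.3 -30.5 -1.9 0 1;55.3 -30.5 -1.9 0 1;55.3 -30.5 -1.9 0 1;55.3 -30.5 -1.9 0 1;55.3 -30.5 -1.9 0 1;55.3 -30.5 -1.9 0 1;55.3 -30.5 -1.9 0 1;55.3 -30.5 -1.9 0 1",
  force=30,
)

```text
time_s: 3.25
position: [0.5303, -0.0794, 0.2166]
tool_rot: [[0.895, 0.446, 0.001], [0.446, -0.895, -0.0], [0.0, 0.0, -1.0]]
ft_force: [0.6, -1.1, 0.1]
grip_width: 0.0855
gripper_force: 0.0
```

```bash
python3 -c "
from h import *
go([.604,.027,.22]);go([.604,.027,.085])"
```

```text
shift cm [11.34 -6.24 -0.34] turn 0 | pos [ 0.5303 -0.0794  0.2166] yaw 26.46 t 3.25 rows 3
shift cm [11.34 -6.25 13.16] turn 0 | pos [ 0.5303 -0.0794  0.2166] yaw 26.46 t 3.25 rows 3
```

move_arm(
  series="8.9 -4.9 -0.3 0 1;8.9 -4.9 -0.3 0 1;8.9 -4.9 -0.3 0 1",
)

```text
time_s: 3.62
position: [0.588, 0.0044, 0.2189]
tool_rot: [[0.894, 0.449, -0.0], [0.449, -0.894, 0.0], [-0.0, -0.0, -1.0]]
ft_force: [-0.1, -0.6, -0.5]
grip_width: 0.0856
gripper_force: 0.0
```

```bash
python3 -c "
from h import *
go([.604,.027,.22]);go([.604,.027,.085])"
```

```text
shift cm [ 2.45 -1.3  -0.11] turn 0 | pos [0.588  0.0044 0.2189] yaw 26.66 t 3.62 rows 1
shift cm [ 2.45 -1.3  13.39] turn 0 | pos [0.588  0.0044 0.2189] yaw 26.66 t 3.62 rows 3
```

move_arm(
  series="2.4 -1.3 0 0 1;2.4 -1.3 5 0 1;2.4 -1.3 9 0 1;2.4 -1.3 13.3 0 1;2.4 -1.3 13.3 0 -1;2.4 -1.3 13.3 0 -1;2.4 -1.3 13.3 0 -1;2.4 -1.3 13.3 0 -1",
)

```text
time_s: 4.62
position: [0.6033, 0.0244, 0.0876]
tool_rot: [[0.895, 0.446, 0.002], [0.446, -0.895, -0.0], [0.002, 0.001, -1.0]]
ft_force: [-0.4, 0.7, 4.1]
grip_width: 0.0577
gripper_force: 33.5
```

```bash
python3 -c "
from h import *
go([.335,-.313,.2]);go([.335,-.313,.043])"
```

```text
shift cm [-39.04  18.27 -11.29] turn 0 | pos [0.6033 0.0244 0.0876] yaw 26.46 t 4.62 rows 8
shift cm [-39.06  18.25   4.41] turn 0 | pos [0.6033 0.0244 0.0876] yaw 26.46 t 4.62 rows 7
```

move_arm(
  series="0 0 -6 0 -1;-3 1.5 -11.3 0 -1;-39 18.3 -11.3 0 -1;-39 18.3 -11.3 0 -1;-39 18.3 -11.3 0 -1;-39 18.3 -11.3 0 -1;-39 18.3 -11.3 0 -1;-39 18.3 -11.3 0 -1",
)

```text
time_s: 5.62
position: [0.3478, -0.2969, 0.2001]
tool_rot: [[0.895, 0.446, 0.001], [0.446, -0.895, -0.001], [0.0, 0.002, -1.0]]
ft_force: [1.2, -1.2, -1.4]
grip_width: 0.0576
gripper_force: 33.8
```

```bash
python3 -c "
from h import *
go([.335,-.313,.2]);go([.335,-.313,.043]);print(observe()['grip_width'])"
```

```text
shift cm [-1.86  0.87  0.01] turn 0 | pos [ 0.3478 -0.2969  0.2001] yaw 26.47 t 5.62 rows 1
shift cm [-1.86  0.85 15.71] turn 0 | pos [ 0.3478 -0.2969  0.2001] yaw 26.47 t 5.62 rows 3
0.057556113229569224
```

move_arm(
  series="-1.9 0.9 0 0 -1;-1.9 0.9 6 0 -1;-1.9 0.9 11 0 -1;-1.9 0.9 14 0 -1;-1.9 0.9 15.4 0 -1;-1.9 0.9 15.7 0 -1;-1.9 0.9 15.8 0 -1",
)

```text
time_s: 6.5
position: [0.3364, -0.3124, 0.042]
tool_rot: [[0.895, 0.446, 0.001], [0.446, -0.895, -0.001], [0.0, 0.001, -1.0]]
ft_force: [0.1, -0.6, -1.3]
grip_width: 0.0581
gripper_force: 33.8
```

move_arm(
  series="0 0 0.1 0 0;0 0 0.1 0 1;0 0 0.1 0 1;0 0 0.1 0 1;0 0 -5 0 1;0 0 -10 0 1;0 0 -16 0 1;0 0 -21 0 1",
)

```text
time_s: 7.5
position: [0.3361, -0.3119, 0.2538]
tool_rot: [[0.895, 0.446, 0.001], [0.446, -0.895, -0.001], [0.0, 0.002, -1.0]]
ft_force: [0.2, -0.3, -0.0]
grip_width: 0.0856
gripper_force: 0.0
```

Run:
```python
from h import *
D=measure([('beaker',(.336,-.312,.004,0),.06)])
go([.465,.322,.16],92)
```

```text
beaker 2 [ 3.3700e-01 -3.1150e-01 -4.0000e-04  4.1247e+00  9.3530e-01] [ 0.3376 -0.3109  0.0041  1.5024  0.9322] BOTH [ 3.3700e-01 -3.1200e-01  2.8000e-03  4.7508e+00  9.3360e-01]
shift cm [ 39.79 -51.02   9.1 ] turn -65.5 | pos [ 0.3361 -0.312   0.2514] yaw 26.46 t 7.7 rows 11
```

move_arm(
  series="39.8 -51 0 -65.5 1;39.8 -51 0 -65.5 1;39.8 -51 0 -65.5 1;39.8 -51 0 -65.5 1;39.8 -51 0 -65.5 1;39.8 -51 0 -65.5 1;39.8 -51 0 -65.5 1;39.8 -51 0 -65.5 1",
)

```text
time_s: 8.7
position: [0.4354, 0.18, 0.2497]
tool_rot: [[-0.035, 0.999, -0.003], [0.999, 0.035, -0.001], [-0.0, -0.003, -1.0]]
ft_force: [1.8, -0.8, 0.1]
grip_width: 0.0853
gripper_force: 0.0
```

Run:
```python
from h import *
d=measure([('carrier',(.465,.322,0,0),.005)])
for c in d: cv2.imwrite(f'pics/{c}1.png',d[c]['pixels'])
p=proj(d['side'],[.465,.322,.02])[0].astype(int);q=proj(d['top'],[.465,.322,.02])[0].astype(int)
cr=lambda i,p:cv2.resize(i[max(p[1]-50,0):p[1]+50,p[0]-65:p[0]+65],(520,400))
a=cr(d['side']['pixels'],p);b=cr(d['top']['pixels'],q)
print(p,q,a.shape,b.shape);cv2.imwrite('pics/c1.png',cv2.resize(np.hstack([a,b]),None,fx=.75,fy=.75))
go([.465,.322,.16],92)
```

```text
carrier 1 [0.4676 0.3201 0.0066 2.2057 0.9704] BOTH None
[328 317] [184 234] (400, 520, 3) (400, 520, 3)
shift cm [14.23  3.54  8.94] turn 0.1 | pos [0.4352 0.1785 0.2496] yaw 92.1 t 8.9 rows 3
```

View pics/c1.png

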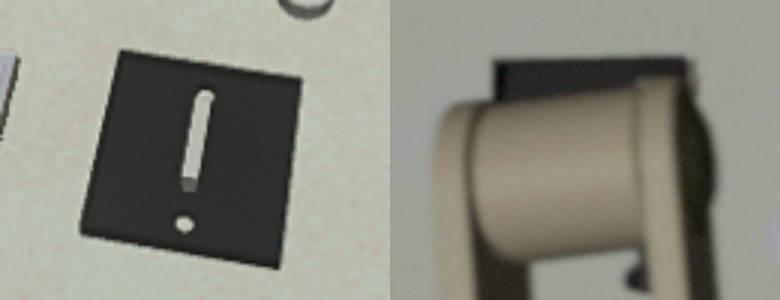

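The side crop shows the bar running from about (331,298) to (326,328) in full-image pixels, with a peg hole at about (324,342). The arm hides the carrier in the top view.

Run:
```python
from h import *
d=cam('side');t=cam('top')
print('hole@.012',atz(d,[[324.3,341.7]],.012).round(4),'bar ends@.05',atz(d,[[331.3,297.7],[326.5,327]],.05).round(4))
print('expected hole',.466+.065*np.sin(-np.radians(2)),.321+.065)
im=cv2.imread('pics/top0.png').astype(int).sum(2)
m=np.zeros_like(im,bool);m[225:245,155:203]=im[225:245,155:203]>270
s=cv2.imread('pics/side0.png').astype(int).sum(2);n=np.zeros_like(s,bool);n[290:332,318:340]=s[290:332,318:340]>270
ct=lambda m:np.argwhere(m)[:,::-1].mean(0)
print(m.sum(),n.sum(),ct(m),ct(n),tri(t,ct(m),d,ct(n)),np.argwhere(m).min(0),np.argwhere(m).max(0),np.argwhere(n).min(0),np.argwhere(n).max(0))
go([.466,.321,.16],92)
```

```text
hole@.012 [[0.4632 0.3902 0.012 ]] bar ends@.05 [[0.4662 0.2771 0.05  ]
 [0.4629 0.3648 0.05  ]]
expected hole 0.4637315327143375 0.386
242 166 [178.78512397 234.25619835] [328.31325301 311.63253012] (array([0.46494543, 0.32500641, 0.05974473]), np.float64(0.0017613093645997809)) [231 161] [238 196] [297 324] [329 333]
shift cm [14.3   3.54  9.03] turn -0.1 | pos [0.4356 0.177  0.2504] yaw 91.9 t 9.0 rows 3
```

move_arm(
  series="14.5 3 0 0 1;14.5 3 0 0 1;14.5 3 0 0 1;14.5 3 6 0 1;14.5 3 10 0 1",
)

```text
time_s: 9.62
position: [0.4607, 0.322, 0.1489]
tool_rot: [[-0.032, 0.999, -0.002], [0.999, 0.032, -0.001], [-0.001, -0.002, -1.0]]
ft_force: [0.2, 0.0, 0.3]
grip_width: 0.0851
gripper_force: 0.0
```

```bash
python3 -c "
from h import *
go([.465,.323,.021],92)"
```

```text
shift cm [ 0.1   0.46 12.79] turn -0.2 | pos [0.4607 0.322  0.1489] yaw 91.83 t 9.62 rows 3
```

move_arm(
  series="0.1 0.4 5 0 1;0.1 0.4 9 0 1;0.1 0.4 12 0 1;0.1 0.4 12.8 0 1;0.1 0.4 12.8 0 -1;0.1 0.4 12.8 0 -1;0.1 0.4 12.8 0 -1;0.1 0.4 12.8 0 -1",
  force=60,
)

```text
time_s: 10.62
position: [0.4651, 0.3251, 0.0239]
tool_rot: [[-0.034, 0.999, 0.001], [0.999, 0.034, 0.0], [0.0, 0.001, -1.0]]
ft_force: [0.0, 0.9, 0.7]
grip_width: 0.0122
gripper_force: 0.0
```

move_arm(
  series="0 0 0 0 -1;0 0 0 0 -1;0 0 -3 0 -1;0 0 -6 0 -1;0 0 -10 0 -1;0 0 -14 0 -1;0 0 -18 0 -1;0 0 -18 0 -1",
)

```text
time_s: 11.62
position: [0.466, 0.3255, 0.2064]
tool_rot: [[-0.034, 0.999, 0.006], [0.999, 0.034, 0.002], [0.002, 0.006, -1.0]]
ft_force: [-0.7, 0.7, -0.8]
grip_width: 0.0003
gripper_force: 0.0
```

Run:
```python
from h import *
s=observe();print(s['position'],s['grip_width'])
d=measure([('carrier',(.465,.323,.18,0),.005)])
for c in d: cv2.imwrite(f'pics/{c}2.png',d[c]['pixels'])
go([.608,.03,.2],89.3)
```

```text
[0.46595189 0.32551531 0.20638782] 0.00033920916410027605
carrier 2 [ 0.4636  0.2514  0.2143 10.3777  0.6816] [0.4698 0.3915 0.1627 2.1885 0.7272] BOTH [ 4.6610e-01  3.2040e-01 -1.6000e-03  1.8401e+00  9.4850e-01]
shift cm [-29.95  13.34   0.2 ] turn 2.7 | pos [0.4644 0.3248 0.2021] yaw 91.96 t 11.82 rows 6
```

Run:
```python
from h import *
i=cv2.imread('pics/side2.png')[230:380,210:430]
cv2.imwrite('pics/c2.png',cv2.resize(i,None,fx=3.5,fy=3.5,interpolation=cv2.INTER_CUBIC))
```

```text
(no output)
```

View pics/c2.png

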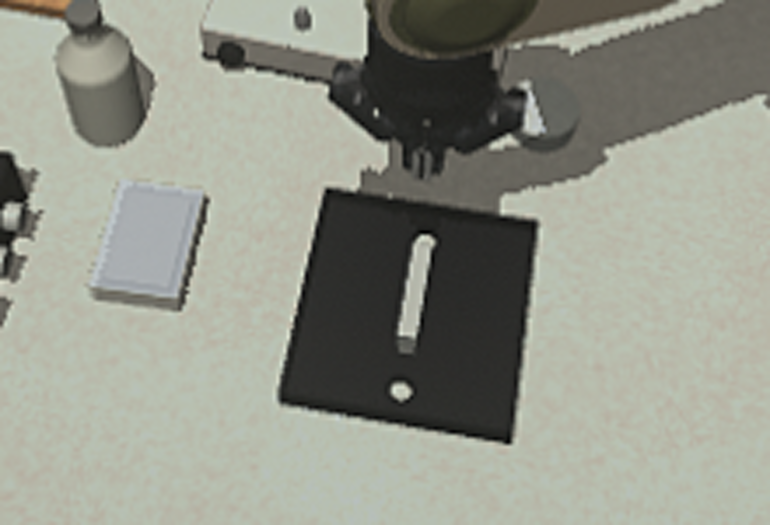

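The crop shows the shut fingers at about (331,280) in full-image pixels, above the carrier, and the carrier hasn't moved: the grasp missed. I'll check the tip against its projection.

Run:
```python
from h import *
d=cam('side');s=observe();print(s['position'],proj(d,s['position']),proj(d,np.array(s['position'])+[0,0,.02]),s['grip_width'])
i=cv2.imread('pics/side2.png').astype(int).sum(2);n=np.zeros_like(i,bool);n[290:335,318:340]=i[290:335,318:340]>270
ys,xs=np.nonzero(n)
for y in sorted(set(ys)): print(y,xs[ys==y].min(),xs[ys==y].max(),end='; ')
print()
for P in ([.466,.281,.05],[.466,.361,.05],[.466,.361,.03]): print(P,proj(d,P))
go([.465,.323,.02],92)
```

```text
[0.46446357 0.32476497 0.20210114] [[330.39800772 285.00915687]] [[330.64676848 280.77765233]] -5.364841740066148e-05
297 330 332; 298 329 333; 299 328 334; 300 328 333; 301 328 332; 302 328 332; 303 327 332; 304 327 332; 305 327 332; 306 327 332; 307 327 331; 308 327 331; 309 326 331; 310 326 331; 311 326 331; 312 326 331; 313 326 330; 314 325 330; 315 325 330; 316 325 330; 317 325 330; 318 325 330; 319 325 329; 320 324 329; 321 324 329; 322 324 329; 323 324 329; 324 324 329; 325 323 328; 326 327 328; 327 324 324; 328 327 327; 329 324 327; 330 325 327; 
[0.466, 0.281, 0.05] [[331.10774428 298.95213967]]
[0.466, 0.361, 0.05] [[325.63346648 325.46160413]]
[0.466, 0.361, 0.03] [[325.47976863 328.61997229]]
shift cm [-0.16  0.09 18.21] turn -0.0 | pos [0.4645 0.3248 0.2021] yaw 91.96 t 11.88 rows 3
```

move_arm(
  series="-0.2 0 0 0 1;-0.2 0 4 0 1;-0.2 0 9 0 1;-0.2 0 14 0 1;-0.2 0 17 0 1;-0.2 0 18.6 0 1;-0.2 0 18.6 0 -0.4;-0.2 0 18.6 0 -0.4",
)

```text
time_s: 12.88
position: [0.4658, 0.3233, 0.0186]
tool_rot: [[-0.034, 0.999, 0.002], [0.999, 0.034, 0.001], [0.001, 0.002, -1.0]]
ft_force: [0.2, 0.3, -0.5]
grip_width: 0.0513
gripper_force: 0.0
```

Run:
```python
from h import *
s=observe();print(s['position'],s['grip_width'],s['ft_force'])
d=cam('side');i=d['pixels'][260:360,260:400];print(proj(d,s['position']))
cv2.imwrite('pics/c3.png',cv2.resize(i,None,fx=5,fy=5,interpolation=cv2.INTER_CUBIC))
```

```text
[0.46575048 0.32327173 0.01855028] 0.05128615527544359 [ 0.16346369  0.30803643 -0.5087213 ]
[[328.07458275 317.78856766]]
```

View pics/c3.png

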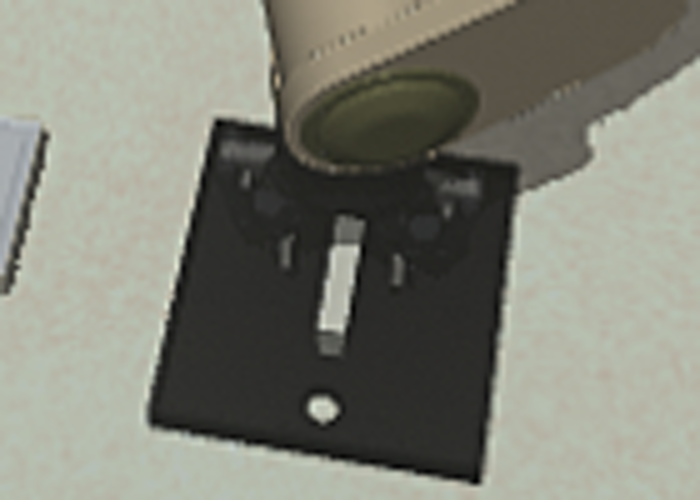

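Both fingertips, at about (317,314) and (339,318), straddle the bar, slightly above the projected TCP. I'll go 5 mm lower and close.

move_arm(
  series="0 0 0.5 0 -0.4;0 0 0.5 0 -0.8;0 0 0.5 0 -1;0 0 0.5 0 -1;0 0 0.5 0 -1;0 0 0.5 0 -1",
)

```text
time_s: 13.68
position: [0.4652, 0.3231, 0.0126]
tool_rot: [[-0.034, 0.999, 0.001], [0.999, 0.034, 0.0], [0.0, 0.001, -1.0]]
ft_force: [-0.0, -0.4, 5.0]
grip_width: 0.0139
gripper_force: 60.0
```

move_arm(
  series="0 0 -1 0 -1;0 0 -3 0 -1;0 0 -6 0 -1;0 0 -10 0 -1;0 0 -14 0 -1;0 0 -14 0 -1",
)

```text
time_s: 14.42
position: [0.4657, 0.3234, 0.1543]
tool_rot: [[-0.034, 0.999, 0.004], [0.999, 0.034, 0.002], [0.002, 0.004, -1.0]]
ft_force: [-0.3, -0.2, -6.7]
grip_width: 0.0141
gripper_force: 59.0
```

Run:
```python
from h import *
s=observe();print(s['position'],s['grip_width'],s['ft_force'])
d=measure([('carrier',(.465,.323,.14,2),.005),('shaker',(.609,.03,0,0),.04)])
d=d['side']
cv2.imwrite('pics/side4.png',d['pixels'])
go([.608,.03,.16],89.3)
```

```text
[0.46569495 0.32336899 0.15434167] 0.01405023580573814 [-0.26955286 -0.19228491 -6.7111718 ]
carrier 2 [ 0.4675  0.3122  0.1595 -1.4081  0.6119] [0.4658 0.3221 0.1503 1.5944 0.9784] BOTH [0.466  0.3212 0.1388 1.4792 0.7928]
shaker 2 [ 0.6088  0.0285  0.0167 -2.3787  0.9665] [ 0.6196  0.0275  0.0084 -1.8729  0.5025] BOTH [ 6.0990e-01  2.8500e-02  1.1000e-03 -1.1559e+00  7.3060e-01]
shift cm [-29.74  13.36  -0.95] turn 2.7 | pos [0.4643 0.3226 0.1506] yaw 91.96 t 14.72 rows 6
```

Run:
```python
from h import *
a=cv2.imread('pics/top0.png')[145:225,250:330];b=cv2.imread('pics/side0.png')[192:272,260:340]
f=lambda i:cv2.resize(i,(400,400),interpolation=cv2.INTER_CUBIC)
cv2.imwrite('pics/c5.png',np.hstack([f(a),f(b)]))
t=cam('top');d=cam('side')
for s in(1,-1):
    P=np.array([[.6093+s*.065*np.sin(np.radians(.8)),.0295+s*.065,z] for z in(.05,.074)]);print(s,proj(t,P),proj(d,P))
```

```text
1 [[265.26412325 182.50545292]
 [264.45566287 181.08294732]] [[296.61363685 237.59759139]
 [296.34720384 232.95253547]]
-1 [[311.97182068 183.64914584]
 [312.13940411 182.25351357]] [[306.37669431 206.94979946]
 [306.26262751 202.1772755 ]]
```

View pics/c5.png

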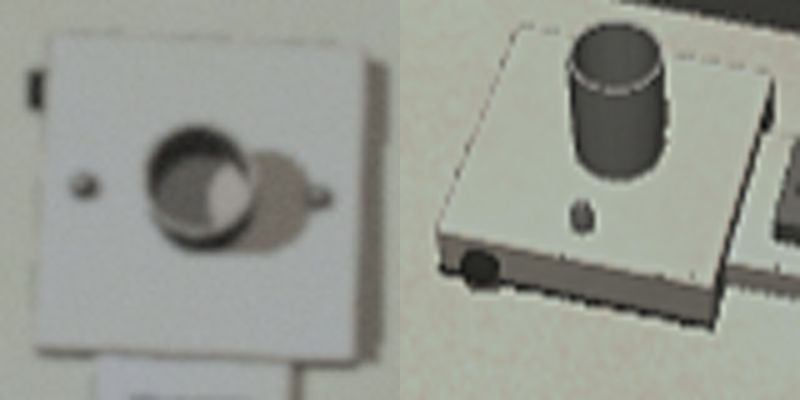

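The top crop puts the pegs at full-image (266.3,181.7) and (313.3,183.9), and the side crop shows one at (295.9,234.9). They sit a little to the right of the prediction and the slope is steeper. The black knob biased the silhouette fit.

Run:
```python
from h import *
t=cam('top');d=cam('side')
A=atz(t,[[266.3,181.7],[313.3,183.9]],.062);print(A.round(4),A.mean(0),np.degrees(np.arctan2(A[1,0]-A[0,0],A[0,1]-A[1,1])))
print(atz(d,[[295.9,234.9]],.062).round(4),tri(t,[[266.3,181.7]],d,[[295.9,234.9]]))
# beaker residual calibration check: block corners in both views at z=.05
c=atz(t,[[250+52/5-.5,145+35/5-.5],[250+364/5-.5,145+48/5-.5],[250+38/5-.5,145+350/5-.5],[250+356/5-.5,145+360/5-.5]],.05);print(c.round(4),c.mean(0))
e=atz(d,[[260+120/5-.5,192+25/5-.5],[260+373/5-.5,192+74/5-.5],[260+40/5-.5,192+233/5-.5],[260+318/5-.5,192+289/5-.5]],.05);print(e.round(4),e.mean(0))
go([.607,.0275,.13],88.3)
```

```text
[[ 0.6105  0.0906  0.062 ]
 [ 0.6058 -0.039   0.062 ]] [0.60816635 0.02580096 0.062     ] -2.0932473702881444
[[0.6123 0.0934 0.062 ]] (array([0.61208593, 0.09095318, 0.05852873]), np.float64(0.0019397780920432748))
[[ 0.6983  0.1116  0.05  ]
 [ 0.6931 -0.064   0.05  ]
 [ 0.5208  0.1149  0.05  ]
 [ 0.5168 -0.0603  0.05  ]] [0.60724703 0.02557717 0.05      ]
[[ 0.6952 -0.0653  0.05  ]
 [ 0.5184 -0.0576  0.05  ]
 [ 0.6987  0.1153  0.05  ]
 [ 0.5205  0.1209  0.05  ]] [0.60821955 0.02834231 0.05      ]
shift cm [-30.01  13.2    2.18] turn 3.7 | pos [0.4649 0.3229 0.1518] yaw 91.96 t 14.93 rows 6
```

move_arm(
  series="-30 13.2 -2 4 -1;-30 13.2 -2 4 -1;-30 13.2 -2 4 -1;-30 13.2 -2 4 -1;-30 13.2 -2 4 -1;-30 13.2 -2 4 -1;-30 13.2 -2 4 -1",
)

```text
time_s: 15.8
position: [0.6072, 0.027, 0.1719]
tool_rot: [[0.037, 0.999, -0.001], [0.999, -0.037, 0.0], [0.0, -0.001, -1.0]]
ft_force: [0.3, 0.5, -6.3]
grip_width: 0.0135
gripper_force: 59.3
```

Run:
```python
from h import *
go([.608,.028,.10],88)
d=measure([('carrier',(.608,.028,.16,-2),.005)])
go([.608,.028,.10],88)
```

```text
shift cm [0.1  0.08 7.19] turn -0.1 | pos [0.6072 0.027  0.1719] yaw 87.86 t 15.8 rows 2
carrier 1 [ 0.6074  0.0312  0.167  -1.2853  0.9557] BOTH None
shift cm [-0.11  0.15  7.24] turn 0.1 | pos [0.6066 0.0291 0.1724] yaw 88.06 t 16.0 rows 2
```

move_arm(
  series="-0.2 0.1 4 0 -1;-0.2 0.1 7 0 -1;-0.2 0.1 8.2 0 -1;-0.2 0.1 9 0 -1;-0.2 0.1 9.6 0 -1",
)

```text
time_s: 16.62
position: [0.6086, 0.0258, 0.077]
tool_rot: [[0.035, 0.999, 0.002], [0.999, -0.035, -0.0], [-0.0, 0.002, -1.0]]
ft_force: [-0.3, 0.3, -6.6]
grip_width: 0.0138
gripper_force: 59.4
```

move_arm(
  series="0 0 0.4 0 -1;0 0 0.8 0 -1;0 0 1.1 0 -1",
)

```text
time_s: 17.0
position: [0.6085, 0.0259, 0.0656]
tool_rot: [[0.036, 0.999, 0.001], [0.999, -0.036, 0.0], [0.0, 0.001, -1.0]]
ft_force: [0.6, 3.5, -4.5]
grip_width: 0.0134
gripper_force: 59.6
```

move_arm(
  series="0.1 0 0.1 0 -1;0.1 0 0.3 0 -1;0.1 0 0.4 0 -1;0.1 0 0.4 0 -1",
)

```text
time_s: 17.5
position: [0.6082, 0.0265, 0.0626]
tool_rot: [[0.036, 0.999, 0.001], [0.999, -0.036, -0.0], [-0.0, 0.001, -1.0]]
ft_force: [-3.2, 1.8, 4.8]
grip_width: 0.0135
gripper_force: 60.8
```

move_arm(
  series="0 0 0.1 0 -1;0 0 0.1 0 1;0 0 0.1 0 1;0 0 0.1 0 1;0 0 0.1 0 1;0 0 -5 0 1;0 0 -11 0 1;0 0 -17 0 1",
)

```text
time_s: 18.5
position: [0.6078, 0.0266, 0.2332]
tool_rot: [[0.036, 0.999, -0.0], [0.999, -0.036, -0.0], [-0.0, -0.0, -1.0]]
ft_force: [0.3, 0.0, -0.1]
grip_width: 0.0853
gripper_force: 0.0
```

Run:
```python
from h import *
d=measure([('carrier',(.608,.027,.05,-2),.015),('jar0',(.491,-.293,.005,0),.06),('jar0',(.5557,-.2477,.005,0),.06),('jar0',(.6083,-.187,.005,0),.06)])
i=d['side']['pixels'][180:290,250:400]
cv2.imwrite('pics/c6.png',cv2.resize(i,(750,550),interpolation=cv2.INTER_CUBIC))
```

```text
carrier 1 [ 0.6083  0.0267  0.0543 -2.0146  0.9717] BOTH None
jar0 2 [ 0.4892 -0.2928  0.0037  3.1118  0.9366] [ 0.4919 -0.2945  0.0064  3.5934  0.9502] BOTH [ 0.4902 -0.2919  0.0066  1.8846  0.9228]
jar0 2 [ 0.5565 -0.2481 -0.0043  4.054   0.9508] [ 0.5574 -0.2526  0.0117  0.0271  0.8887] BOTH [ 0.5566 -0.2481  0.0039  3.606   0.9172]
jar0 1 [ 0.6049 -0.1887 -0.0099  6.9399  0.8562] BOTH None
```

View pics/c6.png

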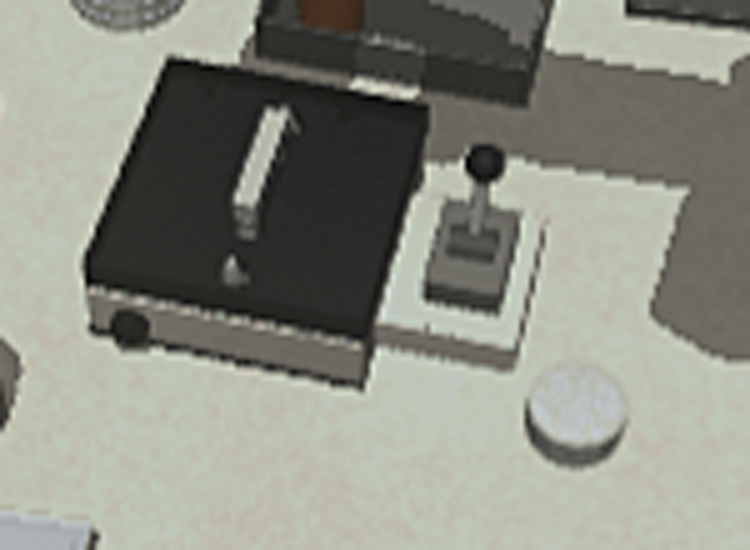

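The crop shows the carrier seated flush, with a peg tip showing through its hole at about (233,268) in the crop; the lever ball is at (485,162). On to the jars.

Run:
```python
from h import *
go([.607,-.187,.16],42)
```

```text
shift cm [-21.36   0.69   7.01] turn 46.0 | pos [0.6078 0.0266 0.2302] yaw 87.96 t 19.0 rows 5
```

move_arm(
  series="-21.4 0.7 5 46 1;-21.4 0.7 5 46 1;-21.4 0.7 5 46 1;-21.4 0.7 5 46 1;-21.4 0.7 5 46 1;-21.4 0.7 5 46 1",
  force=35,
)

```text
time_s: 19.75
position: [0.6073, -0.1877, 0.1807]
tool_rot: [[0.744, 0.669, -0.001], [0.669, -0.744, 0.001], [-0.0, -0.001, -1.0]]
ft_force: [0.6, -0.4, 0.7]
grip_width: 0.0855
gripper_force: 0.0
```

Run:
```python
from h import *
go([.607,-.187,.042],42)
```

```text
shift cm [ 0.03 -0.06 13.87] turn -0.0 | pos [ 0.6073 -0.1877  0.1807] yaw 41.96 t 19.75 rows 3
```

move_arm(
  series="0 0 6 0 1;0 0 11 0 1;0 0 13.8 0 1;0 0 13.8 0 1;0 0 13.8 0 -1;0 0 13.8 0 -1;0 0 13.8 0 -1;0 0 13.8 0 -1",
)

```text
time_s: 20.75
position: [0.6082, -0.1877, 0.0452]
tool_rot: [[0.743, 0.669, 0.003], [0.669, -0.743, -0.001], [0.001, 0.003, -1.0]]
ft_force: [-0.9, 1.7, 5.0]
grip_width: 0.0464
gripper_force: 35.2
```

Run:
```python
from h import *
go([.6576,.070,.2],-2)
```

```text
shift cm [ 20.92 -15.81 -15.49] turn 44.0 | pos [ 0.6082 -0.1877  0.0452] yaw 41.98 t 20.75 rows 5
```

move_arm(
  series="0 0 -6 0 -1;0 0 -12 0 -1;4 -3 -15.5 11 -1;21 -15.8 -15.5 44 -1;21 -15.8 -15.5 44 -1;21 -15.8 -15.5 44 -1;21 -15.8 -15.5 44 -1;21 -15.8 -15.5 44 -1",
)

```text
time_s: 21.75
position: [0.6579, 0.0729, 0.1987]
tool_rot: [[0.999, -0.032, 0.001], [-0.032, -0.999, 0.0], [0.001, -0.0, -1.0]]
ft_force: [1.2, -1.0, -1.8]
grip_width: 0.0464
gripper_force: 37.1
```

Run:
```python
from h import *
go([.6576,.070,.102],-2)
```

```text
shift cm [-0.03  0.3   9.67] turn 0.2 | pos [0.6579 0.0729 0.1987] yaw -1.83 t 21.75 rows 2
```

move_arm(
  series="0 0.1 5 0 -1;0 0.1 8 0 -1;0 0.1 9.2 0 -1;0 0.1 9.6 0 -1;0 0.1 9.8 0 -1;0 0.1 9.8 0 -1",
)

```text
time_s: 22.5
position: [0.6589, 0.069, 0.1023]
tool_rot: [[0.999, -0.036, 0.004], [-0.036, -0.999, -0.001], [0.004, 0.001, -1.0]]
ft_force: [-0.2, -1.3, 5.0]
grip_width: 0.0459
gripper_force: 37.7
```

move_arm(
  series="0 0 0 0 0.2;0 0 0 0 1;0 0 0 0 1;0 0 0 0 1;0 0 -5 0 1;0 0 -10 0 1;0 0 -10 0 1",
)

```text
time_s: 23.38
position: [0.6595, 0.0694, 0.2049]
tool_rot: [[0.999, -0.035, 0.009], [-0.035, -0.999, -0.001], [0.009, 0.0, -1.0]]
ft_force: [-0.7, -0.2, -0.9]
grip_width: 0.0857
gripper_force: 0.0
```

Run:
```python
from h import *
d=measure([('jar0',(.658,.07,.062,0),.06),('jar0',(.5565,-.2485,.005,0),.06),('jar0',(.4905,-.2925,.005,0),.06)])
go([.5565,-.2485,.18],42)
```

```text
jar0 2 [0.6565 0.0723 0.0593 5.8595 0.4558] [0.66   0.0701 0.0616 2.4605 0.9603] BOTH [0.6593 0.0722 0.0642 1.2434 0.705 ]
jar0 2 [ 0.5557 -0.2469 -0.0079  5.7884  0.9033] [ 5.5730e-01 -2.4920e-01  1.0000e-04  4.0801e+00  9.4280e-01] BOTH [ 0.5567 -0.2484  0.0049  3.5669  0.9177]
jar0 2 [ 4.906e-01 -2.946e-01  1.700e-03  3.588e+00  9.558e-01] [ 4.9130e-01 -2.9100e-01 -1.9000e-03  4.1736e+00  9.0950e-01] BOTH [ 0.4914 -0.2953 -0.     14.0056  0.9323]
shift cm [-8.98 32.13  1.96] turn -44.0 | pos [0.6578 0.0694 0.1994] yaw -2.04 t 23.77 rows 6
```

Jar 1 is standing in its slot. Next is jar b.

move_arm(
  series="-9 32.1 2 -44 1;-9 32.1 2 -44 1;-9 32.1 2 -44 1;-9 32.1 2 -44 1;-9 32.1 2 -44 1;-9 32.1 2 -44 1;-9 32.1 2 -44 1",
)

```text
time_s: 24.65
position: [0.5557, -0.2503, 0.1797]
tool_rot: [[0.746, 0.666, -0.001], [0.666, -0.746, 0.0], [-0.0, -0.001, -1.0]]
ft_force: [-0.2, -0.0, 0.4]
grip_width: 0.0854
gripper_force: 0.0
```

Run:
```python
from h import *
go([.5565,-.2485,.044],42)
```

```text
shift cm [ 0.18 -0.07 13.57] turn -0.2 | pos [ 0.5557 -0.2503  0.1797] yaw 41.76 t 24.65 rows 3
```

move_arm(
  series="0.1 0 6 0 1;0.1 0 11 0 1;0.1 0 13.6 0 1;0.1 0 13.6 0 1;0.1 0 13.6 0 -1;0.1 0 13.6 0 -1;0.1 0 13.6 0 -1;0.1 0 13.6 0 -1",
)

```text
time_s: 25.65
position: [0.558, -0.2477, 0.0461]
tool_rot: [[0.744, 0.669, 0.002], [0.669, -0.744, -0.001], [0.001, 0.003, -1.0]]
ft_force: [-1.4, 2.0, 5.1]
grip_width: 0.0459
gripper_force: 35.0
```

Run:
```python
from h import *
go([.6545,-.020,.2],-2)
```

```text
shift cm [ 22.42 -10.44 -15.4 ] turn 44.0 | pos [ 0.558  -0.2477  0.0461] yaw 41.96 t 25.65 rows 5
```

move_arm(
  series="0 0 -6 0 -1;0 0 -12 0 -1;4 -2 -15.4 11 -1;22.4 -10.4 -15.4 44 -1;22.4 -10.4 -15.4 44 -1;22.4 -10.4 -15.4 44 -1;22.4 -10.4 -15.4 44 -1;22.4 -10.4 -15.4 44 -1",
)

```text
time_s: 26.65
position: [0.6546, -0.0186, 0.1985]
tool_rot: [[0.999, -0.033, 0.0], [-0.033, -0.999, 0.0], [0.0, -0.0, -1.0]]
ft_force: [0.0, -0.1, -2.1]
grip_width: 0.046
gripper_force: 37.1
```

Run:
```python
from h import *
go([.6545,-.020,.103],-2)
```

```text
shift cm [-0.01  0.14  9.55] turn 0.1 | pos [ 0.6546 -0.0186  0.1985] yaw -1.87 t 26.65 rows 2
```

move_arm(
  series="0 0.1 5 0 -1;0 0.1 8 0 -1;0 0.1 9.2 0 -1;0 0.1 9.6 0 -1;0 0.1 9.7 0 -1;0 0.1 9.7 0 -1",
)

```text
time_s: 27.4
position: [0.655, -0.022, 0.1032]
tool_rot: [[0.999, -0.036, 0.003], [-0.036, -0.999, -0.001], [0.003, 0.001, -1.0]]
ft_force: [-1.8, -1.6, 5.8]
grip_width: 0.046
gripper_force: 37.8
```

move_arm(
  series="0 0 0 0 0.2;0 0 0 0 1;0 0 0 0 1;0 0 0 0 1;0 0 -5 0 1;0 0 -10 0 1;0 0 -10 0 1",
)

```text
time_s: 28.28
position: [0.6559, -0.0216, 0.2058]
tool_rot: [[0.999, -0.035, 0.008], [-0.035, -0.999, -0.002], [0.008, 0.001, -1.0]]
ft_force: [0.3, 0.8, -1.1]
grip_width: 0.0851
gripper_force: 0.0
```

Run:
```python
from h import *
d=measure([('jar0',(.655,-.021,.062,0),.06),('jar0',(.658,.07,.062,0),.06),('jar0',(.4905,-.2925,.005,0),.06)])
go([.491,-.2935,.18],42)
```

```text
jar0 1 [ 0.6541 -0.0209  0.0655  1.9227  0.5654] BOTH None
jar0 1 [0.6615 0.0688 0.0586 5.7539 0.9111] BOTH None
jar0 2 [ 0.4921 -0.2937  0.0045  1.2303  0.9057] [ 4.9190e-01 -2.9520e-01 -1.1000e-03  4.6512e+00  8.7340e-01] BOTH [ 0.4914 -0.2932  0.0087  1.192   0.8887]
shift cm [-15.33  27.78   2.06] turn -44.0 | pos [ 0.6541 -0.0214  0.2004] yaw -2.04 t 28.68 rows 6
```

move_arm(
  series="-15.3 27.8 2 -44 1;-15.3 27.8 2 -44 1;-15.3 27.8 2 -44 1;-15.3 27.8 2 -44 1;-15.3 27.8 2 -44 1;-15.3 27.8 2 -44 1;-15.3 27.8 2 -44 1",
)

```text
time_s: 29.55
position: [0.4913, -0.2942, 0.1811]
tool_rot: [[0.745, 0.667, -0.0], [0.667, -0.745, 0.001], [0.0, -0.001, -1.0]]
ft_force: [0.7, 1.1, 0.3]
grip_width: 0.0852
gripper_force: 0.0
```

Run:
```python
from h import *
go([.491,-.2935,.044],42)
```

```text
shift cm [ 0.02 -0.06 13.71] turn -0.2 | pos [ 0.4913 -0.2942  0.1811] yaw 41.83 t 29.55 rows 3
```

move_arm(
  series="0 0 6 0 1;0 0 11 0 1;0 0 13.7 0 1;0 0 13.7 0 1;0 0 13.7 0 -1;0 0 13.7 0 -1;0 0 13.7 0 -1;0 0 13.7 0 -1",
)

```text
time_s: 30.55
position: [0.4922, -0.294, 0.0461]
tool_rot: [[0.744, 0.669, 0.002], [0.669, -0.744, -0.002], [0.0, 0.003, -1.0]]
ft_force: [-1.5, 2.1, 6.4]
grip_width: 0.046
gripper_force: 34.9
```

Run:
```python
from h import *
go([.560,.0284,.2],-2)
```

```text
shift cm [ 26.61 -19.4  -15.43] turn 44.0 | pos [ 0.4922 -0.294   0.0461] yaw 41.96 t 30.55 rows 6
```

move_arm(
  series="0 0 -6 0 -1;0 0 -12 0 -1;4 -3 -15.4 11 -1;26.6 -19.4 -15.4 44 -1;26.6 -19.4 -15.4 44 -1;26.6 -19.4 -15.4 44 -1;26.6 -19.4 -15.4 44 -1;26.6 -19.4 -15.4 44 -1",
)

```text
time_s: 31.55
position: [0.5597, 0.0309, 0.199]
tool_rot: [[0.999, -0.035, 0.001], [-0.035, -0.999, 0.0], [0.001, -0.0, -1.0]]
ft_force: [-0.2, -0.9, -3.0]
grip_width: 0.0458
gripper_force: 37.1
```

move_arm(
  series="0 0 0 0 -1",
)

```text
time_s: 31.68
position: [0.5596, 0.0311, 0.1988]
tool_rot: [[1.0, -0.031, 0.001], [-0.031, -1.0, 0.0], [0.001, -0.0, -1.0]]
ft_force: [-0.6, -0.5, -0.9]
grip_width: 0.0461
gripper_force: 37.2
```

Run:
```python
from h import *
go([.560,.0284,.103],-2)
```

```text
shift cm [0.04 0.28 9.58] turn 0.2 | pos [0.5596 0.0311 0.1988] yaw -1.8 t 31.68 rows 2
```

move_arm(
  series="0 0.2 5 0 -1;0 0.2 8 0 -1;0 0.2 9.2 0 -1;0 0.2 9.6 0 -1;0 0.2 9.7 0 -1;0 0.2 9.7 0 -1",
)

```text
time_s: 32.42
position: [0.5605, 0.0259, 0.1032]
tool_rot: [[0.999, -0.036, 0.003], [-0.036, -0.999, -0.001], [0.003, 0.001, -1.0]]
ft_force: [-1.4, 0.1, 6.4]
grip_width: 0.0462
gripper_force: 37.9
```

move_arm(
  series="0 0 0 0 0.2;0 0 0 0 1;0 0 0 0 1;0 0 0 0 1;0 0 -5 0 1;0 0 -11 0 1;0 0 -17 0 1;0 0 -17 0 1",
)

```text
time_s: 33.42
position: [0.561, 0.0262, 0.2761]
tool_rot: [[0.999, -0.035, 0.009], [-0.035, -0.999, -0.002], [0.01, 0.001, -1.0]]
ft_force: [0.2, 0.8, -1.0]
grip_width: 0.0856
gripper_force: 0.0
```

Run:
```python
from h import *
d=measure([('jar0',(.56,.028,.062,0),.06)])
for c in d:
    for k in range(2): print(c,[(np.round(r['point'],3).tolist(),round(r['score'],2)) for r in spotter.mark_of('start_tip',c)])
i=d['side']['pixels'][150:270,240:400]
cv2.imwrite('pics/c7.png',cv2.resize(i,(800,600),interpolation=cv2.INTER_CUBIC))
c,s=np.cos(np.radians(-2)),np.sin(np.radians(-2))
print('tip off',[.608-.14*c+.029*s,.0267-.14*s-.029*c,.052+.0525])
print('tip on',[.608-.14*c-.029*s,.0267-.14*s+.029*c,.052+.0525])
```

```text
jar0 2 [0.551  0.0249 0.0587 7.4807 0.79  ] [0.5608 0.0246 0.0541 5.3476 0.9567] BOTH [0.5587 0.0262 0.0628 3.8995 0.7722]
top []
top []
side [([0.471, 0.014, 0.106], 0.53)]
side [([0.471, 0.014, 0.106], 0.53)]
tip off [np.float64(0.467073198812954), np.float64(0.002603595554796362), 0.1045]
tip on [np.float64(0.46909736962169907), np.float64(0.06056826352190392), 0.1045]
```

View pics/c7.png

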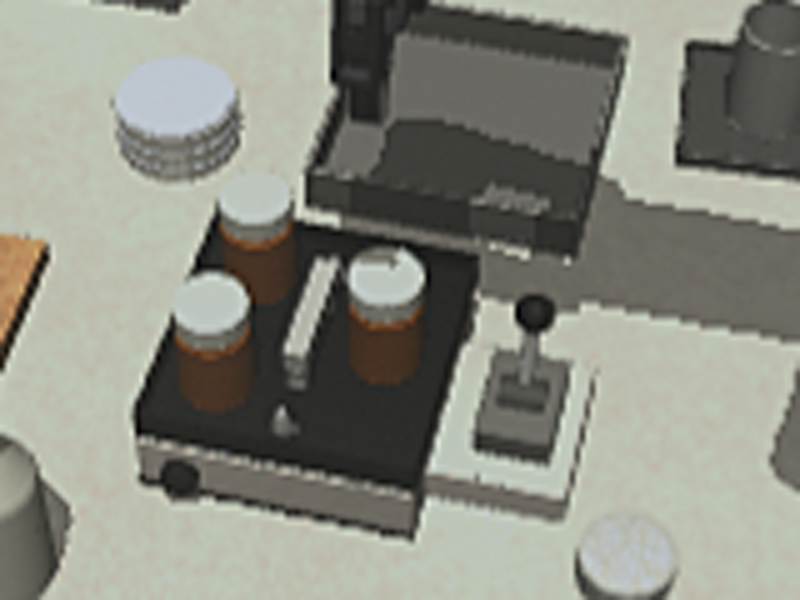

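All three jars are on the carrier, the bin is empty and the beaker stands in the tray. The lever ball is at crop (536,312), about (346.7,211.9) in full-image pixels. Next comes the lever, with the gripper shut.

Run:
```python
from h import *
d=cam('side');print(atz(d,[[346.7,211.9]],.1045))
go([.468,-.047,.2],-2);go([.468,-.047,.075],-2)
```

```text
[[0.46931619 0.00410708 0.1045    ]]
shift cm [-8.87  7.66  7.08] turn -0.0 | pos [0.5595 0.0263 0.2707] yaw -2.04 t 33.88 rows 3
shift cm [-8.85  7.66 19.58] turn -0.0 | pos [0.5595 0.0263 0.2707] yaw -2.04 t 33.88 rows 4
```

move_arm(
  series="-8.9 7.6 0 0 -1;-8.9 7.6 0 0 -1;-8.9 7.6 6 0 -1;-8.9 7.6 10 0 -1;-8.9 7.6 10 0 -1;-8.9 7.6 15 0 -1;-8.9 7.6 19.4 0 -1;-8.9 7.6 19.4 0 -1",
)

```text
time_s: 34.88
position: [0.4677, -0.0463, 0.077]
tool_rot: [[0.999, -0.035, -0.003], [-0.035, -0.999, 0.001], [-0.003, -0.001, -1.0]]
ft_force: [0.1, 0.3, 0.4]
grip_width: -0.0001
gripper_force: 0.0
```

Run:
```python
from h import *
go([.468,.03,.075],-2);print(observe()['grip_width'])
```

```text
shift cm [-0.24 -7.62  0.21] turn -0.0 | pos [ 0.4677 -0.0463  0.077 ] yaw -2.03 t 34.88 rows 2
-8.61209166582544e-05
```

move_arm(
  series="0 -1.5 0 0 -1;0 -2.5 0 0 -1;0 -3.5 0 0 -1;0 -4.5 0 0 -1;0 -5.5 0 0 -1;0 -6.2 0 0 -1",
)

```text
time_s: 35.62
position: [0.4747, 0.014, 0.083]
tool_rot: [[0.999, -0.035, 0.014], [-0.035, -0.999, -0.005], [0.014, 0.005, -1.0]]
ft_force: [-0.7, -5.8, 40.7]
grip_width: 0.0
gripper_force: 16.2
```

Force in z has jumped to 40 N, probably because the ball rose under the flared finger linkage. I'll back off and push with just the tips, higher up.

move_arm(
  series="0 1 -1 0 -1;0 2.5 -1.5 0 -1;0 3 -1.5 0 -1",
)

```text
time_s: 36.0
position: [0.469, -0.0153, 0.0924]
tool_rot: [[0.999, -0.037, 0.0], [-0.037, -0.999, -0.0], [0.0, 0.0, -1.0]]
ft_force: [0.0, 0.3, -0.2]
grip_width: 0.0003
gripper_force: 0.0
```

Run:
```python
from h import *
s=observe();print(s['position'],s['ft_force'])
d=cam('side');i=d['pixels'][150:270,240:400]
cv2.imwrite('pics/c8.png',cv2.resize(i,(800,600),interpolation=cv2.INTER_CUBIC))
```

```text
[ 0.46904493 -0.01533072  0.09239796] [ 1.09485773e-04  2.73169998e-01 -1.93182768e-01]
```

View pics/c8.png

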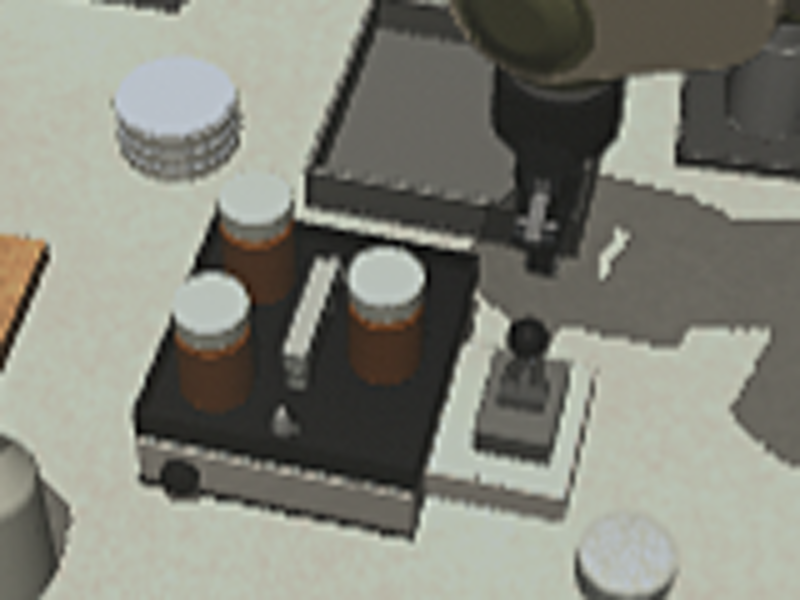

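Crop: the ball has moved to (527,338), about midway. The fingertips are at (542,265), clear behind it and at a height that suits the push.

move_arm(
  series="0 -1 -0.2 0 -1;0 -2 -0.2 0 -1;0 -3 -0.2 0 -1;0 -3.5 -0.2 0 -1;0 -4 -0.2 0 -1",
)

```text
time_s: 36.67
position: [0.4705, 0.0259, 0.0944]
tool_rot: [[0.999, -0.035, 0.0], [-0.035, -0.999, -0.0], [0.0, 0.0, -1.0]]
ft_force: [-2.0, -0.5, 0.7]
grip_width: -0.0
gripper_force: 0.5
```

Run:
```python
from h import *
for k in range(3):
    s=observe();print(s['position'],s['ft_force']);d=cam('side');print(spotter.mark_of('start_tip','side'))
```

```text
[0.47054729 0.02590477 0.09437263] [-1.993236   -0.51936306  0.65411828]
[{'point': [0.4687, 0.0366, 0.1117], 'score': 0.52}]
[0.47050621 0.02590517 0.09441028] [-0.2174122  -0.09219579 -0.30217683]
[{'point': [0.4699, 0.0393, 0.1105], 'score': 0.59}]
[0.4705036  0.02549786 0.09434337] [ 0.02534633 -0.58953155 -0.21434022]
[{'point': [0.4702, 0.04, 0.1081], 'score': 0.5}]
```

move_arm(
  series="0 -0.5 0 0 -1;0 -1 0 0 -1;0 -1.4 0 0 -1;0 -1.8 0 0 -1",
)

```text
time_s: 37.48
position: [0.4712, 0.0438, 0.0944]
tool_rot: [[0.999, -0.035, 0.0], [-0.035, -0.999, -0.0], [0.0, 0.0, -1.0]]
ft_force: [0.2, -0.6, 1.0]
grip_width: 0.0
gripper_force: 0.5
```

move_arm(
  series="0 -0.2 0 0 -1;0 -0.4 0 0 -1;0 -0.6 0 0 -1",
)

```text
time_s: 37.85
position: [0.4713, 0.0496, 0.0943]
tool_rot: [[0.999, -0.036, -0.0], [-0.036, -0.999, 0.0], [-0.0, -0.0, -1.0]]
ft_force: [0.4, 0.4, 0.5]
grip_width: -0.0002
gripper_force: 0.0
```

Run:
```python
from h import *
for k in range(3):
    d=cam('side');print(spotter.mark_of('start_tip','side'),observe()['ft_force'])
i=d['pixels'][150:270,240:400]
cv2.imwrite('pics/c9.png',cv2.resize(i,(800,600),interpolation=cv2.INTER_CUBIC))
```

```text
[{'point': [0.4689, 0.0441, 0.1102], 'score': 0.4}] [-0.48971369  0.01170677  0.45022401]
[{'point': [0.4692, 0.0441, 0.1105], 'score': 0.57}] [ 0.18594928 -0.76201809  0.60924022]
[{'point': [0.471, 0.0425, 0.1067], 'score': 0.53}] [0.44138527 1.23171598 0.15203588]
```

View pics/c9.png

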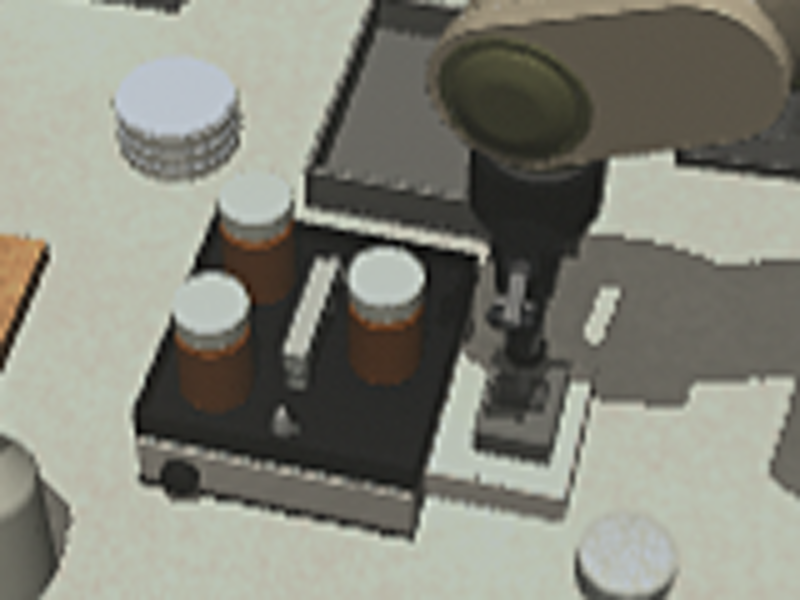

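The tips slid over the ball, which shows at about crop (525,345) beneath them. The real fingertip is about 25 mm above the TCP. I'll go back and push lower.

move_arm(
  series="0 0 -4 0 -1;0 4 -4 0 -1;0 6.5 -4 0 -1;0 6.5 0 0 -1;0 6.5 2.6 0 -1;0 6.5 2.6 0 -1",
)

```text
time_s: 38.9
position: [0.4681, -0.0153, 0.0672]
tool_rot: [[0.999, -0.036, -0.004], [-0.036, -0.999, 0.001], [-0.004, -0.001, -1.0]]
ft_force: [0.4, -0.6, 1.0]
grip_width: 0.0002
gripper_force: 0.0
```

Run:
```python
from h import *
for k in range(2):
    d=cam('side');print(spotter.mark_of('start_tip','side'),observe()['ft_force'],observe()['position'])
```

```text
[{'point': [0.4702, 0.0454, 0.1079], 'score': 0.64}] [-0.23862623  0.84636836  0.2845074 ] [ 0.46948077 -0.01558703  0.06908769]
[{'point': [0.47, 0.0443, 0.1094], 'score': 0.63}] [-0.21038136  0.22104799  0.42779359] [ 0.46970621 -0.01559849  0.06945919]
```

move_arm(
  series="0 -2 0 0 -1;0 -3.5 0 0 -1;0 -4.2 0 0 -1;0 -4.8 0 0 -1;0 -5.2 0 0 -1",
)

```text
time_s: 39.72
position: [0.4709, 0.0366, 0.0683]
tool_rot: [[0.999, -0.036, -0.0], [-0.036, -0.999, -0.0], [-0.0, 0.0, -1.0]]
ft_force: [0.8, -4.5, -1.0]
grip_width: -0.0001
gripper_force: 1.8
```

Run:
```python
from h import *
for k in range(3):
    d=cam('side');print(spotter.mark_of('start_tip','side'),observe()['ft_force'],observe()['position'])
```

```text
[{'point': [0.4714, 0.0662, 0.102], 'score': 0.64}] [-0.75390911 -1.30960527 -0.18689397] [0.47087956 0.03640181 0.06832057]
[{'point': [0.4692, 0.0638, 0.101], 'score': 0.51}] [ 0.1156518  -0.795625    0.05649895] [0.47085089 0.03639347 0.0683002 ]
[{'point': [0.4715, 0.0632, 0.101], 'score': 0.64}, {'point': [0.6082, 0.0272, 0.0488], 'score': 0.59}] [ 0.33695111 -0.80746196  0.65855168] [0.47085785 0.03636633 0.06832164]
```

move_arm(
  series="0 -0.2 0 0 -1;0 -0.4 0 0 -1",
)

```text
time_s: 40.28
position: [0.471, 0.0376, 0.0683]
tool_rot: [[0.999, -0.035, -0.001], [-0.035, -0.999, -0.006], [-0.001, 0.006, -1.0]]
ft_force: [-2.5, -26.3, -3.4]
grip_width: -0.0001
gripper_force: 11.7
```

The push force rose to 26 N, so the lever is at its end stop. I'll back off and check everything.

move_arm(
  series="0 0.5 0 0 -1;0 4 0 0 -1;0 7 0 0 -1;0 7 -6 0 -1;0 7 -12 0 -1;0 12 -16 0 -1;0 18 -16 0 -1;0 24 -16 0 -1",
)

```text
time_s: 41.28
position: [0.4624, -0.2008, 0.229]
tool_rot: [[0.999, -0.035, 0.002], [-0.035, -0.999, -0.0], [0.002, 0.0, -1.0]]
ft_force: [0.9, 0.1, -0.0]
grip_width: -0.0005
gripper_force: 0.0
```

Run:
```python
from h import *
D=measure([('beaker',(.337,-.312,.004,0),.06),('carrier',(.608,.027,.05,-2),.015)])
for k in range(3): cam('side');print(spotter.mark_of('start_tip','side')[:1],spotter.mark_of('start_tip','top')[:1])
for c in D: print(c,[(np.round(r['point'],3).tolist(),round(r['score'],2)) for r in spotter.mark_of('jar0',c)])
i=D['side']['pixels'][120:285,220:440]
cv2.imwrite('pics/c10.png',cv2.resize(i,(800,600),interpolation=cv2.INTER_CUBIC))
```

```text
beaker 1 [ 0.3387 -0.3161  0.0065  2.5415  0.8536] BOTH None
carrier 2 [ 0.6077  0.0258  0.0619 -2.1756  0.9455] [ 0.6065  0.0272  0.0629 -2.9633  0.9073] BOTH [ 0.6071  0.0272  0.0512 -2.1815  0.9243]
[{'point': [0.4691, 0.065, 0.1043], 'score': 0.54}] [{'point': [0.4704, 0.0574, 0.1062], 'score': 0.4}]
[{'point': [0.4689, 0.0646, 0.1028], 'score': 0.54}] [{'point': [0.4704, 0.0574, 0.1062], 'score': 0.4}]
[{'point': [0.4703, 0.0613, 0.1026], 'score': 0.39}] [{'point': [0.4704, 0.0574, 0.1062], 'score': 0.4}]
top [([0.66, 0.07, 0.063], 0.75), ([0.557, 0.027, 0.062], 0.67), ([0.655, -0.022, 0.067], 0.67)]
side [([0.655, 0.071, 0.061], 0.97), ([0.56, 0.031, 0.061], 0.94), ([0.652, -0.022, 0.058], 0.6), ([0.611, 0.032, 0.001], 0.44)]
```

View pics/c10.png

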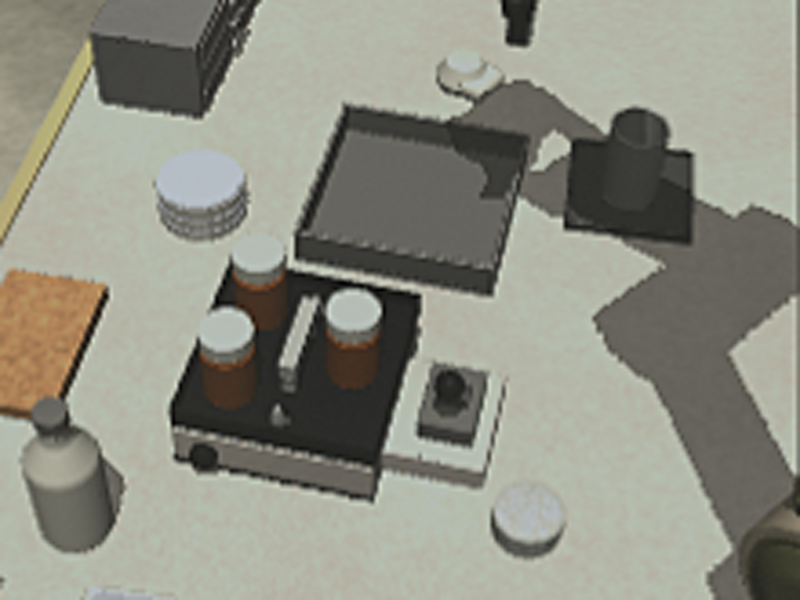

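The final view shows everything in place: the beaker upright in the tray, the bin empty and three jars upright inside the rim of the seated carrier. The lever ball averages y ≈ 0.060 over the two cameras, which is the end stop.

```bash
python3 -c "
from h import *
print(order.close_job())"
```

```text
the job is handed in; nothing more can be done
None
```

The job is handed in at about 42 s: the beaker stands in the tray, the carrier is seated on its pegs, all three jars are aboard, and the lever is at its on stop. One concern is that an early lever push briefly read 40.7 N at the wrist, apparently from the fingers, and the verdict was not shown.

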